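# Unload, scrape clean and reload the casting plate

### The job

Move the finished blue-capped jar from the white plate to the cork mat. Pull the scraper up out of its roller catch and, with the scraper and not with the fingers, wipe every orange resin chip off the plate into the steel catch tray at its open edge. Then leave the scraper in the grey rinse tray, stand the red-capped jar upright on the plate wholly inside the blue ring, and after that put the clear dust cover over it, sitting flat on the plate with the jar in its middle. Do not disturb the white bottle and the glass beaker standing near.

Things in the scene. Friction and masses are not known exactly. Their poses are not given: they have to be found in the camera images.
- station: fixed casting station; z up, origin under the middle of its white plate block, 220 (x) x 260 (y), flat top at z = 40 mm. Blue lips 8 wide, 12 high on its -x edge and both y edges leave clear x = -102 to 110, y = -122 to 122. The +x edge (away from the robot within 0.2 rad) has no lip: the plate drops into the catch tray
- tray (a point): middle of the floor of the steel catch tray, which is one with the station: at station x = 167, y = 0, z = 5 mm. Inside it spans station x = 110 to 225, y = -125 to 125; walls up to z = 45 mm on its +x and both y sides, the plate's side at x = 110
- circle (a point): centre of the blue ring printed on the plate (outer radius 67 mm), on the plate's top surface, at x = 10, y = 0, z = 40 mm of the station
- holder: the scraper's holder, a grey base 110 (x) x 120 (y) fixed to the bench, z up, origin under its centre. The scraper stands on its 6 mm floor in a low kerb (top z = 18), axes parallel. Two spring rollers on jaws (tops at z = 43, out to x = +-53 mm) hook over the scraper's shoulders: a straight pull up of 12 N (15 at most) opens them within 10 mm; clear of them after 40 mm
- scraper: the scraper block, about 200 g, z up; origin at the centre of the underside. Yellow foot 34 (x) x 90 (y) mm, straight-sided to z = 20, then 45 degree shoulders up to the green grip, which is 20 (x) x 60 (y) mm and runs to z = 95: pinch the grip across x from above, at z = 76 or so. Symmetric under a half turn
- rinse_tray: the grey rinse tray, fixed to the bench, outside 110 (x) x 180 (y) x 40 high, walls and floor 5 mm, z up; origin at the centre of the underside
- jar: the fresh sample jar, red cap, radius 30, height 50 mm, heavy base, about 150 g, standing on the cork mat at the start, z up; origin at the centre of the underside
- used: the finished sample jar, blue cap, otherwise the same as the red-capped one, standing on the plate among the chips at the start; about 150 g, z up; origin at the centre of the underside
- mat: flat cork mat 90 (x) x 190 (y) x 4 mm, fixed to the bench, z up; origin at the centre of the underside
- cover: the clear square dust cover, open below: 120 x 120 outside, walls 4 mm, flat top 85 mm high (81 mm inside), with a round blue knob (radius 14, from z = 85 to 118 mm) on the middle of its top; blue rim at the foot; about 250 g, z up; origin at the centre of the underside
- chip1: an orange chip of cured resin, 40 x 34 x 10 mm thick, 20 g, lying flat on the plate at the start; may be absent; origin at the centre of its underside
- chip2: an orange chip of cured resin, 46 x 30 x 10 mm thick, 20 g, lying flat on the plate at the start; may be absent; origin at the centre of its underside
- chip3: an orange chip of cured resin, 40 x 34 x 10 mm thick, 20 g, lying flat on the plate at the start; may be absent; origin at the centre of its underside
- chip4: an orange chip of cured resin, 46 x 30 x 10 mm thick, 20 g, lying flat on the plate at the start; may be absent; origin at the centre of its underside
- chip5: an orange chip of cured resin, 40 x 34 x 10 mm thick, 20 g, lying flat on the plate at the start; may be absent; origin at the centre of its underside
- reagent: bystander: a white bottle with a red cap, radius 33, height 150 mm, beyond the left of the station; origin under its centre
- beaker: bystander: a glass beaker, radius 35, height 90 mm, beyond the right of the station; origin under its centre
There are look-alikes about, which are no part of the job. There is more than one size of the cover; the one meant has the size given above.

How it is judged:
On the way, in this order (a step that is already met when the one before it is completed fails the run):
1. the blue-capped jar stands upright on the cork mat (x of used in the frame of mat between -0.045 and 0.045 m and y of used in the frame of mat between -0.095 and 0.095 m and z of used in the frame of mat between -0.004 and 0.012 m and angle between used's own z axis and vertical below 0.15 rad), for 0.2 s.
2. the scraper is pulled out of its holder (distance between scraper and holder above 0.05 m), for 0.1 s.
3. every chip lies in the catch tray (x of chip1 in the frame of station between 0.105 and 0.23 m and y of chip1 in the frame of station between -0.13 and 0.13 m and z of chip1 in the frame of station between -0.005 and 0.039 m and x of chip2 in the frame of station between 0.105 and 0.23 m and y of chip2 in the frame of station between -0.13 and 0.13 m and z of chip2 in the frame of station between -0.005 and 0.039 m and x of chip3 in the frame of station between 0.105 and 0.23 m and y of chip3 in the frame of station between -0.13 and 0.13 m and z of chip3 in the frame of station between -0.005 and 0.039 m and x of chip4 in the frame of station between 0.105 and 0.23 m and y of chip4 in the frame of station between -0.13 and 0.13 m and z of chip4 in the frame of station between -0.005 and 0.039 m and x of chip5 in the frame of station between 0.105 and 0.23 m and y of chip5 in the frame of station between -0.13 and 0.13 m and z of chip5 in the frame of station between -0.005 and 0.039 m), for 0.2 s.
4. the jar stands upright inside the blue ring on the plate, with no cover on it yet (horizontal distance between jar and circle below 0.036 m and angle between jar's own z axis and vertical below 0.15 rad and z of jar in the frame of circle between -0.008 and 0.008 m and horizontal distance between cover and jar above 0.1 m), for 0.2 s.
5. the cover sits flat on the plate over the jar (horizontal distance between jar and circle below 0.036 m and angle between jar's own z axis and vertical below 0.15 rad and z of jar in the frame of circle between -0.008 and 0.008 m and horizontal distance between cover and jar below 0.036 m and angle between cover's own z axis and vertical below 0.08 rad and z of cover in the frame of circle between -0.008 and 0.008 m), for 0.2 s.
At the end, for the whole second after the job is handed in: Blue-capped jar upright on the mat; all chips inside the catch tray below the plate's top; scraper in the rinse tray; red jar upright (0.15 rad) on the plate, centre within 36 mm of the ring's centre; cover flat on the plate (8 mm, 0.08 rad), centre within 36 mm of the jar's; all at rest (all of step 1 and all of step 3 and all of step 5 and x of scraper in the frame of rinse_tray between -0.055 and 0.055 m and y of scraper in the frame of rinse_tray between -0.09 and 0.09 m and z of scraper in the frame of rinse_tray between -0.005 and 0.06 m and linear speed of each of jar, used, cover, scraper below 0.02 m/s); the robot touches nothing.
It fails at once if the gripper's fingers push a resin chip (contact force between the fingers and chip1 above 1 N or contact force between the fingers and chip2 above 1 N or contact force between the fingers and chip3 above 1 N or contact force between the fingers and chip4 above 1 N or contact force between the fingers and chip5 above 1 N).
It fails at once if a bystander bottle or beaker is shifted by more than 3 cm (distance of any of reagent, beaker from where it was at the start of the episode above 0.03 m).
Of chip1, chip2, chip3, chip4, chip5 only 3 to 5 are there at a start; the rules pass over those that are not, and their reading is None.
At some moment in a run one of jar, cover may be knocked a few centimetres aside while the robot is not near it.
It also fails if it takes over 192 s, if anything falls off the work surface, if the arm or the gripper's body presses on something with over 40 N, if the wrist force passes 120 N, or if a joint passes its speed limit or range.

### The arm

A 6-joint arm with a two-finger parallel gripper is mounted at the origin on the work surface. World frame = base frame: x ahead of the robot, y to its left, z up, the work surface at z = 0. Lengths are in m, angles in rad, forces in N, time in s.
With the tool pointing down it reaches from about 0.375 to 0.9 m from the base axis. Payload 3.1 kg.
Tool frame: the origin (TCP) lies on the centre line of the jaws, within the pads' length; the fingertips stand 25 mm ahead of it and the grasp point (between the pads) lies 6 mm ahead of it (manip.tip_extent is the distance from the TCP to the fingertips, in m); z points along the fingers, y is the line along which they close (so a half turn about z gives the same grasp; the last joint's range is limited). The gripper opens to 85 mm and grips with 20 to 120 N. Pads are 22 mm wide; open, the fingers measure 114 mm over their backs; the gripper's body (76 mm by 85 mm) begins 54 mm behind the grasp point. The pads swing forward as they close: fully open they stand 13 mm farther back than shut.
Start: joints at [1.163, 0.527, 1.433, -0, 1.181, -0.178], TCP at [0.142, 0.609, 0.236] pointing down, gripper open.
Joint ranges: [-3.08, 3.08], [-0.75, 2.2], [0.22, 2.44], [-1.43, 4.57], [0, 2.65], [-2.85, 2.85]. Speed limits (rad/s): [2.79, 2.79, 3.14, 3.14, 3.14, 3.14].

### API

Orientations are given as a unit quaternion [x, y, z, w].
In Python, from station import readout, imaging, order, manip gives the robot as it stands.
- The arm moves only by the tool move_arm, never from a script. Its argument "rows" is a list of rows, each a list of 7 numbers: the turn, a rotation vector about the tool's x, y, z in degrees, then the shift along the tool's x, y, z in mm, then the closure, from 0 (fully open) to 1 (shut). A call has 1 to 12 rows; each row is the pose to reach, as a shift and turn from the pose commanded when the call began, along the tool's axes at that moment; what a row does not reach only later rows make up. A row lasts 1/12 s, in which the tool goes at most 41.7 mm and 7.16 degrees, less where a joint would pass 70% of its speed; a pose out of reach is approached as far as the arm can. A call with a gripper value outside its range is refused whole. The fingers move at their own pace and stop on an object; "squeeze" is the grip in N (left out, the last holds). Time passes only in rows, so rows that repeat a pose let the fingers close. It gives the time, the measured TCP pose, the force, the opening and the grip force at its end, in the units of the state.
- readout.sense(): the state, without advancing time (a new reading comes with each control period).
- imaging.snapshot(name): name is "scene" or "top" or "wrist"; returns a dict with "img" (420x560x3 uint8, red, green, blue), "z_map" (420x560 float32, m along the optical axis (not along the pixel's ray), 0 where there is no reading), "fovy" (degrees; the focal length in pixels is half the picture's height over the tangent of half this angle, whatever the lens; pixels are square), "cx", "cy" (the principal point, pixels), "rvec" (rotation vector, rad) and "tvec" (3), from world to camera coordinates, as OpenCV has them. Camera axes: x right, y down, z forward; pixel columns grow to the right and rows downward; lengths in m; the calibration is good to about 2 mm. A picture is of the moment at which its call begins.
- order.sign_off(): hands the job in; it is judged then, once.
The state is a dict: "t": time; "q": joint angles; "qd": joint speeds; "tau": joint torques, N m; "tcp_pos": TCP position; "tool_rot": TCP orientation; "force": force on the tool from outside, world axes, zero at the start; "ft_torque": the same for the moment, N m; "finger_gap": opening from 0.0 (shut) to 1.0 (fully open); "gripper_force": force on a finger pad.
Only numpy, scipy, OpenCV 4.12 (cv2) and the standard library are available. Lean on these libraries where they do the work, as an engineer would, in place of code of your own. Each camera call takes 0.05 s, during which the arm holds its last target. There are 200 camera calls.

## Working session

There is one attempt and no reset: what is moved stays moved. The work goes in short steps, Python scripts to look and compute and a tool call to move; the robot and the scene stay as the last step left them, time stands still between calls to the robot, and variables do not carry over. Pictures are saved under pics/ and viewed, at most 14 in all, crops included, and the job is handed in when it is done.

Besides the shell and the picture viewer there is one more tool, called as name([rows], argument=value, ...), one row to a line, values as JSON. move_arm: Moves the arm, as the interface text tells. Its arguments: {"type":"object","properties":{"rows":{"type":"array"},"squeeze":{"type":"number"}},"required":["rows"]}

```bash
ls; mkdir -p pics; cat > h.py <<'E'
import numpy as np, cv2
from scipy.spatial.transform import Rotation as R
from station import readout, imaging, order, manip
def snap(n, png=None):
    s=imaging.snapshot(n)
    if png: cv2.imwrite('pics/'+png, s['img'][:,:,::-1])
    s['f']=210/np.tan(np.radians(s['fovy'])/2); s['Rm']=cv2.Rodrigues(np.array(s['rvec'],float))[0]; s['t']=np.array(s['tvec'],float).ravel()
    return s
def ray(s,u,v,z):
    """pixels -> world points on plane z"""
    u=np.atleast_1d(u).astype(float);v=np.atleast_1d(v).astype(float)
    d=np.stack([(u-s['cx'])/s['f'],(v-s['cy'])/s['f'],np.ones_like(u)],1)@s['Rm']
    c=-s['Rm'].T@s['t']; return c+d*((z-c[2])/d[:,2])[:,None]
def cloud(s):
    v,u=np.mgrid[:420,:560]; Z=s['z_map']
    p=np.stack([(u-s['cx'])/s['f']*Z,(v-s['cy'])/s['f']*Z,Z],-1)
    w=(p-s['t'])@s['Rm']; w[Z==0]=np.nan; return w
def proj(s,P):
    c=np.atleast_2d(P)@s['Rm'].T+s['t']; return np.stack([c[:,0]/c[:,2]*s['f']+s['cx'],c[:,1]/c[:,2]*s['f']+s['cy']],1)
E
python3 - <<'E'
from h import *
for n in('scene','top','wrist'):
    s=snap(n,n+'0.png'); print(n,s['fovy'],s['cx'],s['cy'],(-s['Rm'].T@s['t']).round(3),s['Rm'].round(2).tolist(),(s['z_map']>0).mean())
print(readout.sense()); print(manip.tip_extent)
E
```

```text
pics
scene 47.46532413685978 275.64773602324846 202.1206011893033 [0.915 0.437 1.087] [[-0.83, 0.56, 0.0], [0.48, 0.7, -0.53], [-0.3, -0.44, -0.85]] 0.9959991496598639
top 46.59662799934232 284.7227314982904 199.3836278456766 [ 0.377 -0.092  1.308] [[0.01, -1.0, 0.0], [-0.99, -0.01, -0.14], [0.14, 0.0, -0.99]] 0.9959098639455782
wrist 66.68138912579771 283.60776320178223 205.15994794785192 [0.068 0.625 0.373] [[0.23, 0.97, -0.0], [0.93, -0.22, 0.29], [0.28, -0.07, -0.96]] 0.9957525510204082
{'t': 0.15, 'q': array([ 1.16348244e+00,  5.28288133e-01,  1.43358831e+00, -6.18297160e-06,
        1.18138104e+00, -1.78517353e-01]), 'qd': array([-0.00023617, -0.00216343, -0.00532294,  0.00110756,  0.00224698,
        0.00062568]), 'tau': array([ 8.60604159e-04, -4.42743516e+01, -1.78276348e+01, -2.24528239e-04,
        5.52492667e-03, -2.80239823e-05]), 'tcp_pos': array([0.14152556, 0.60822626, 0.23514284]), 'tool_rot': array([ 1.14147704e-01,  9.93463441e-01, -7.97782506e-04, -2.37617631e-04]), 'force': array([ 0.08026378,  0.50363527, -0.35022647]), 'ft_torque': array([-0.00021651, -0.02711523,  0.00295371]), 'gripper_force': 0.0, 'finger_gap': 0.9999605218925253}
0.025
```

View pics/top0.png

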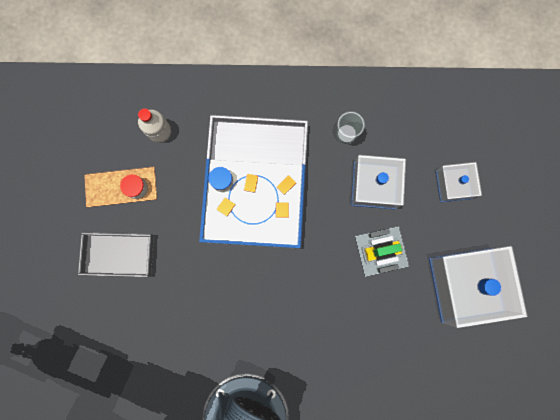

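View pics/scene0.png

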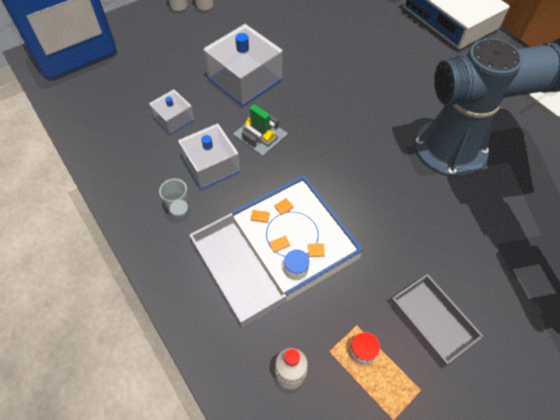

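The top view shows the station at about (253,180) with four orange chips at (250,183), (287,185), (226,207) and (282,210), and the blue jar at (220,179). The red jar is on the mat at (130,187), the rinse tray at (115,255) and the scraper in its holder at (385,250). There are three covers, at (380,181), (462,181) and (485,287). The scene view agrees.

```bash
cat > m.py <<'E'
from h import *
s=snap('top'); W=cloud(s); hsv=cv2.cvtColor(s['img'],cv2.COLOR_RGB2HSV); H,S,V=hsv[...,0].astype(int),hsv[...,1],hsv[...,2]
def comps(m,amin=25):
    n,l,st,c=cv2.connectedComponentsWithStats(m.astype(np.uint8)); return [(l==i,st[i,4],c[i]) for i in range(1,n) if st[i,4]>=amin]
def rect(P):
    r=cv2.minAreaRect((P[:,:2]*1000).astype(np.float32)); return np.round(r[0],1),np.round(r[1],1),round(r[2],1)
blue=(H>100)&(H<125)&(S>120)&(V>60); red=((H<6)|(H>174))&(S>150)&(V>90); orange=(H>8)&(H<25)&(S>150)&(V>150)
green=(H>45)&(H<80)&(S>120); yellow=(H>24)&(H<34)&(S>150)
for nm,m in dict(blue=blue,red=red,orange=orange,green=green,yellow=yellow).items():
    for k,a,c in comps(m):
        P=W[k]; P=P[~np.isnan(P[:,0])]; print(nm,a,c.round(0),'z',np.percentile(P[:,2],[5,50,95]).round(3),'xy',np.median(P[:,:2],0).round(4),*rect(P))
for lo,hi,nm in((.036,.06,'40-52'),(.08,.089,'85'),(.015,.06,'15-60'),(.0025,.006,'mat')):
    for k,a,c in comps((W[...,2]>lo)&(W[...,2]<hi),150):
        P=W[k];print(nm,a,c.round(0),'zmed',np.median(P[:,2]).round(4),*rect(P))
E
python3 m.py
```

```text
blue 1196 [238. 203.] z [0.045 0.053 0.092] xy [0.5786 0.0695] [549.5  -7.3] [263.6 219.8] 87.2
blue 103 [382. 178.] z [0.107 0.117 0.121] xy [ 0.6062 -0.3316] [ 607.1 -332.6] [24.5 25.1] 45.5
blue 58 [464. 179.] z [0.076 0.084 0.088] xy [ 0.6129 -0.5468] [ 613.5 -548.9] [18.3 20.2] 7.0
blue 29 [432. 270.] z [0.001 0.006 0.012] xy [ 0.3818 -0.4809] [ 379.5 -481.1] [68.6  2.8] 8.4
blue 305 [489. 286.] z [0.135 0.164 0.168] xy [ 0.3452 -0.5659] [ 344.2 -572.4] [36.4 39.8] 0.7
blue 35 [439. 307.] z [0.002 0.005 0.011] xy [ 0.2865 -0.4969] [ 287.4 -496.1] [81.2  3.8] 10.4
red 123 [144. 114.] z [0.144 0.15  0.153] xy [0.7513 0.2578] [776.6 280.6] [99.1 26.9] 41.0
red 394 [131. 185.] z [0.05  0.054 0.058] xy [0.5905 0.3098] [590.5 310.3] [56.1 57.3] 20.6
orange 166 [251. 183.] z [0.046 0.05  0.055] xy [ 0.6016 -0.0011] [602.3  -1. ] [27.4 42.9] 81.5
orange 162 [286. 184.] z [0.046 0.049 0.053] xy [ 0.5982 -0.0935] [598.7 -94.2] [26.7 41.5] 44.5
orange 147 [226. 206.] z [0.045 0.049 0.055] xy [0.5395 0.064 ] [538.1  62.7] [31.1 34.7] 56.8
orange 158 [282. 210.] z [0.046 0.05  0.054] xy [ 0.
[... 1068 characters left out ...]
 0.0383 [ 579.8 -301.3] [168.4  84.8] 41.4
15-60 392 [451. 188.] zmed 0.0504 [ 613.4 -548.3] [88.1 90.6] 7.0
15-60 503 [133. 186.] zmed 0.0536 [590.3 310.7] [58.7 59.2] 15.7
15-60 713 [113. 254.] zmed 0.0378 [411.  349.8] [183.2 110. ] 89.4
15-60 576 [381. 251.] zmed 0.0383 [ 430.4 -348.8] [ 64.8 103.4] 13.8
15-60 363 [439. 290.] zmed 0.0387 [ 331. -490.] [169.1  10.1] 6.9
15-60 453 [246. 396.] zmed 0.0309 [61.2 -0.8] [153.8  49.8] 81.3
mat 1436 [256. 143.] zmed 0.0044 [721.5 -13.5] [250.  108.3] 87.4
mat 196 [148. 182.] zmed 0.0042 [606.2 280.1] [106.7  46.2] 3.8
mat 624 [102. 188.] zmed 0.0042 [591.3 405.9] [102.6 126.7] 11.0
mat 985 [117. 254.] zmed 0.0044 [411.3 355.1] [162.  100.3] 89.2
```

```bash
cat > m2.py <<'E'
from m import *
print('-----')
def rr(m,z):
    v,u=np.nonzero(m); return rect(ray(s,u,v,z))
def sub(m,lo,hi): return m&(W[...,2]>lo)&(W[...,2]<hi)
for k,a,c in comps(sub(blue,.08,.1),100): print('used',a,rr(k,.09))
for k,a,c in comps(sub(red,.045,.065),100): print('jar',a,rr(k,.054))
for k,a,c in comps(sub(green,.094,.11),60): print('grip',a,rr(k,.101))
for k,a,c in comps(orange,60): print('chip',a,rr(k,.05))
brown=(H>5)&(H<25)&(S>80)&(V>60)
for k,a,c in comps(brown,500): print('mat',a,rr(k,.004))
ring=[k for k,a,c in comps(sub(blue,.036,.08),1)]
pl=sub(blue,.034,.049); v,u=np.nonzero(pl); P=ray(s,u,v,.04); st=np.array([.5497,-.006,.04])
d=np.hypot(*(P-ray(s,*proj(s,st)[0],.04))[:,:2].T); sel=np.hypot(P[:,0]-.56,P[:,1]+.0065)<.078; sel&=np.hypot(P[:,0]-.56,P[:,1]+.0065)>.055
e=cv2.fitEllipse((P[sel,:2]*1000).astype(np.float32)); print('ring',e,sel.sum())
E
python3 m2.py | sed -n '/-----/,$p'
```

```text
-----
used 415 (array([607.2,  74.6]), array([56.8, 55.6]), 46.0)
jar 392 (array([589.7, 310.9]), array([55.6, 57.8]), 0.8)
grip 192 (array([ 430.2, -348.3]), array([19.7, 60.2]), 13.6)
chip 165 (array([602.1,  -1. ]), array([27.3, 42.5]), 80.3)
chip 161 (array([598.4, -94.7]), array([26.1, 41.4]), 46.1)
chip 146 (array([538.3,  62.8]), array([30.7, 34.6]), 57.2)
chip 159 (array([532.3, -82.5]), array([34. , 28.6]), 0.8)
mat 1853 (array([595.1, 356.3]), array([ 91.7, 192.4]), 7.2)
ring ((560.1845092773438, -6.888585090637207), (128.2572021484375, 129.1488037109375), 6.070835113525391) 93
```

```bash
cat > plan.py <<'E'
"""usage: plan.py x y z yaw(deg of tool y, world) [x y z yaw ...]  (mm) -> rows from the current pose, axis tool-down"""
import sys
from h import *
q=readout.sense(); p=np.array(q['tcp_pos'])*1000; T=R.from_quat(q['tool_rot'])
y=T.as_matrix()[:,1]; print('t',round(q['t'],2),'tcp',p.round(1),'yaw',np.degrees(np.arctan2(y[1],y[0])).round(1),'F',np.round(q['force'],1),'gap',round(q['finger_gap'],3),'grip',round(q['gripper_force'],1))
a=list(map(float,sys.argv[1:]))
for i in range(0,len(a),4):
    th=np.radians(a[i+3]); cur=np.arctan2(y[1],y[0]); th=cur+(th-cur+np.pi/2)%np.pi-np.pi/2
    yy=np.array([np.cos(th),np.sin(th),0]); zz=np.array([0,0,-1.]); G=R.from_matrix(np.stack([np.cross(yy,zz),yy,zz],1))
    rv=np.degrees((T.inv()*G).as_rotvec()); print(np.r_[rv,T.inv().apply(np.array(a[i:i+3])-p)].round(1).tolist(),'final yaw',round(np.degrees(th),1))
E
python3 plan.py 607 74.5 160 0 607 74.5 82 0
```

```text
t 0.25 tcp [141.6 608.4 235.4] yaw 76.9 F [ 0.5 -0.4  0.5] gap 0.994 grip 0.0
[-0.1, 0.0, 76.9, -574.4, -414.4, 75.7] final yaw 0.0
[-0.1, 0.0, 76.9, -574.4, -414.3, 153.7] final yaw 0.0
```

move_arm([
  [0,0,77,-574,-414,40,0],
  [0,0,77,-574,-414,40,0],
  [0,0,77,-574,-414,40,0],
  [0,0,77,-574,-414,40,0],
  [0,0,77,-574,-414,40,0],
  [0,0,77,-574,-414,40,0],
  [0,0,77,-574,-414,40,0],
  [0,0,77,-574,-414,40,0],
  [0,0,77,-574,-414,40,0],
  [0,0,77,-574,-414,40,0],
  [0,0,77,-574,-414,40,0],
  [0,0,77,-574,-414,40,0],
], squeeze=40)

```text
t: 1.25
tcp_pos: [0.4709, 0.2307, 0.2077]
tool_rot: [0.709, 0.705, 0.0, 0.0]
force: [0.7, 1.6, -0.0]
finger_gap: 1.0
gripper_force: 0.0
```

```bash
python3 plan.py 607 74.5 130 0 607 74.5 82 0
```

```text
t 1.25 tcp [470.9 230.7 207.7] yaw -0.3 F [ 0.7  1.6 -0. ] gap 1.0 grip 0.0
[0.0, -0.0, -0.3, -155.5, 136.9, 77.7] final yaw 0.0
[0.0, -0.0, -0.3, -155.5, 136.9, 125.7] final yaw 0.0
```

move_arm([
  [0,0,0,-155,137,40,0],
  [0,0,0,-155,137,40,0],
  [0,0,0,-155,137,40,0],
  [0,0,0,-155,137,40,0],
  [0,0,0,-155,137,40,0],
  [0,0,0,-155,137,40,0],
  [0,0,0,-155,137,75,0],
  [0,0,0,-155,137,75,0],
])

```text
t: 1.92
tcp_pos: [0.6034, 0.0763, 0.1278]
tool_rot: [0.708, 0.706, -0.003, -0.004]
force: [-1.0, 0.4, -0.9]
finger_gap: 1.003
gripper_force: 0.0
```

```bash
python3 plan.py 607 74.5 82 0; python3 -c "
from h import *
snap('wrist','w1.png')"
```

```text
t 1.92 tcp [603.4  76.3 127.8] yaw -0.2 F [-1.   0.4 -0.9] gap 1.003 grip 0.0
[-0.6, -0.0, -0.2, -1.8, 4.1, 45.8] final yaw 0.0
```

View pics/w1.png

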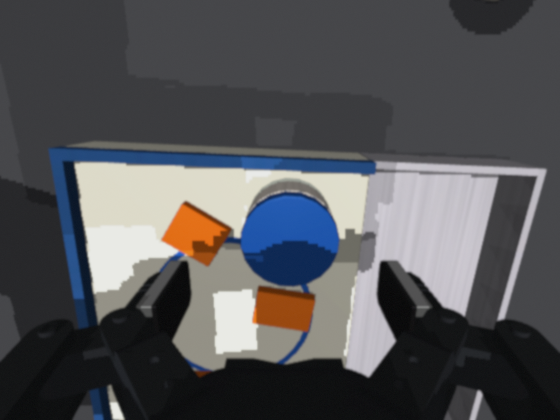

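The wrist view has the blue jar centred between the fingers at (290,240), with fingertips at about (165,285) and (400,285). There are chips beside it at (197,232) and (284,309).

move_arm([
  [0,0,0,-2,1,20,0],
  [0,0,0,-2,1,46,0],
  [0,0,0,-2,1,46,0],
  [0,0,0,-2,1,46,0],
  [0,0,0,-2,1,46,1],
  [0,0,0,-2,1,46,1],
  [0,0,0,-2,1,46,1],
  [0,0,0,-2,1,46,1],
  [0,0,0,-2,1,46,1],
  [0,0,0,-2,1,46,1],
])

```text
t: 2.8
tcp_pos: [0.6226, 0.0745, 0.098]
tool_rot: [0.708, 0.706, 0.012, 0.014]
force: [20.1, -1.0, 22.6]
finger_gap: 0.147
gripper_force: 26.3
```

```bash
python3 plan.py 589 403.6 130 0 
```

```text
t 2.8 tcp [622.6  74.5  98. ] yaw -0.1 F [20.1 -1.  22.6] gap 0.147 grip 26.3
[2.1, 0.1, -0.1, 329.0, -33.0, -33.8] final yaw 0.0
```

```bash
python3 -c "
from h import *
a=snap('scene');b=snap('wrist')
i=cv2.resize(a['img'][150:330,150:400],None,fx=1.6,fy=1.6)
cv2.imwrite('pics/c2.png',np.hstack([i,cv2.resize(b['img'],(384,288))])[:,:,::-1])"
```

```text
(no output)
```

View pics/c2.png

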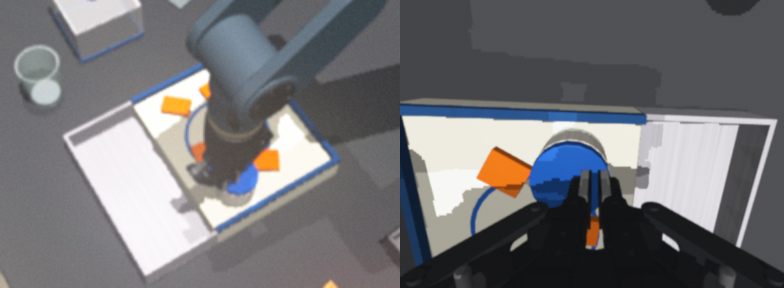

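The jar is still standing upright, with its cap at about (570,175) in the composite. The fingers have closed at about (592,190), above or beside the cap, so the grasp missed. I'll measure before moving again.

```bash
cat > w.py <<'E'
from h import *
def seg(n):
    s=snap(n); W=cloud(s); hsv=cv2.cvtColor(s['img'],cv2.COLOR_RGB2HSV); H,S,V=hsv[...,0].astype(int),hsv[...,1],hsv[...,2]
    b=(H>100)&(H<125)&(S>120)&(V>40)&(W[...,2]>.062); return s,W,b
for n in('wrist','scene','top'):
    s,W,b=seg(n); P=W[b]; P=P[np.hypot(P[:,0]-.607,P[:,1]-.075)<.08]
    if len(P): print(n,len(P),P.min(0).round(3),P.max(0).round(3),np.median(P,0).round(3))
s,W,b=seg('wrist'); q=readout.sense(); T=R.from_quat(q['tool_rot']); print(proj(s,q['tcp_pos']+T.apply([[0,0,.025],[0,0,0]])))
print(q)
E
python3 w.py
```

```text
wrist 6354 [0.554 0.052 0.082] [0.629 0.102 0.173] [0.593 0.084 0.09 ]
scene 173 [0.576 0.046 0.081] [0.646 0.104 0.376] [0.599 0.088 0.087]
top 110 [0.575 0.046 0.084] [0.622 0.069 0.096] [0.597 0.057 0.09 ]
[[286.08593607 245.84204763]
 [286.37489031 267.29772939]]
{'t': 3.1, 'q': array([-5.91604787e-02,  6.96077244e-01,  1.57093329e+00, -1.01240944e-04,
        8.52656625e-01, -5.72285067e-02]), 'qd': array([ 1.81231139e-04, -1.13770039e-04,  8.67234538e-05,  5.32774685e-04,
        1.04465126e-03, -1.43500531e-04]), 'tau': array([ 4.78329118e-01, -3.32427549e+01, -5.95825151e+00,  4.07842069e-02,
        9.62698571e-01,  1.60035743e-04]), 'tcp_pos': array([0.61629744, 0.07466918, 0.09462967]), 'tool_rot': array([0.70772374, 0.70640422, 0.00725896, 0.00821499]), 'force': array([ 3.61125987,  0.04654317, 20.66539607]), 'ft_torque': array([-0.08239942, -0.55081126,  0.02901641]), 'gripper_force': 10.329102369332759, 'finger_gap': -0.0016950710214576256}
```

```bash
python3 - <<'E'
from h import *
s=snap('wrist'); W=cloud(s); q=readout.sense(); T=R.from_quat(q['tool_rot'])
L=T.inv().apply((W-q['tcp_pos']).reshape(-1,3)).reshape(W.shape)*1000
for v in range(200,420,12): print(v,[tuple(L[v,u].round(0).astype(int)) for u in(255,270,280,290,300,320)])
cv2.imwrite('pics/w3.png',s['img'][:,:,::-1])
E
```

```text
200 [(np.int64(27), np.int64(-16), np.int64(23)), (np.int64(26), np.int64(-9), np.int64(28)), (np.int64(24), np.int64(-3), np.int64(35)), (np.int64(19), np.int64(3), np.int64(52)), (np.int64(18), np.int64(9), np.int64(54)), (np.int64(18), np.int64(22), np.int64(55))]
212 [(np.int64(26), np.int64(-15), np.int64(5)), (np.int64(26), np.int64(-8), np.int64(7)), (np.int64(23), np.int64(-3), np.int64(15)), (np.int64(20), np.int64(2), np.int64(24)), (np.int64(11), np.int64(9), np.int64(53)), (np.int64(10), np.int64(22), np.int64(55))]
224 [(np.int64(20), np.int64(-15), np.int64(5)), (np.int64(21), np.int64(-8), np.int64(4)), (np.int64(20), np.int64(-3), np.int64(5)), (np.int64(21), np.int64(2), np.int64(4)), (np.int64(14), np.int64(7), np.int64(21)), (np.int64(2), np.int64(22), np.int64(54))]
236 [(np.int64(15), np.int64(-15), np.int64(4)), (np.int64(15), np.int64(-8), np.int64(4)), (np.int64(14), np.int64(-3), np.int64(5)), (np.int64(14), np.int64(2), np.int64(4)), (np.int64(14), np.int64(7), np.int64(5)), (np.int64(-6), np.int64(22), np.int64(55))]
248 [(np.int64(9), np.int64(-15), np.int
[... 3323 characters left out ...]
nt64(-2), np.int64(-79)), (np.int64(10), np.int64(0), np.int64(-80)), (np.int64(11), np.int64(3), np.int64(-80)), (np.int64(16), np.int64(6), np.int64(-85))]
404 [(np.int64(13), np.int64(-7), np.int64(-85)), (np.int64(11), np.int64(-4), np.int64(-83)), (np.int64(10), np.int64(-2), np.int64(-83)), (np.int64(10), np.int64(0), np.int64(-83)), (np.int64(10), np.int64(2), np.int64(-83)), (np.int64(19), np.int64(6), np.int64(-91))]
416 [(np.int64(11), np.int64(-7), np.int64(-86)), (np.int64(9), np.int64(-4), np.int64(-85)), (np.int64(11), np.int64(-2), np.int64(-86)), (np.int64(10), np.int64(0), np.int64(-86)), (np.int64(10), np.int64(2), np.int64(-86)), (np.int64(19), np.int64(6), np.int64(-93))]
```

View pics/w3.png

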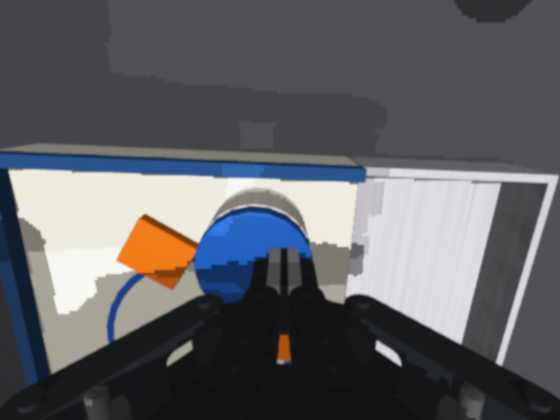

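The wrist depth shows the shut fingertips only about 4 mm ahead of the reported TCP, where 25 mm is stated. So the fingers closed on top of the cap (z = 90). I'll back off, open the gripper, and measure the open tips too.

move_arm([
  [0,0,0,0,0,-30,1],
  [0,0,0,0,0,-70,1],
  [0,0,0,0,0,-70,0],
  [0,0,0,0,0,-70,0],
  [0,0,0,0,0,-70,0],
  [0,0,0,0,0,-70,0],
  [0,0,0,0,0,-70,0],
  [0,0,0,0,0,-70,0],
  [0,0,0,0,0,-70,0],
  [0,0,0,0,0,-70,0],
])

```text
t: 3.98
tcp_pos: [0.6072, 0.0752, 0.1559]
tool_rot: [0.708, 0.706, -0.0, -0.001]
force: [-0.1, 0.4, 0.1]
finger_gap: 0.993
gripper_force: 0.0
```

```bash
python3 - <<'E'
from h import *
print([ (k,getattr(manip,k)) for k in dir(manip) if k[0]!='_'])
s=snap('wrist'); W=cloud(s); q=readout.sense(); T=R.from_quat(q['tool_rot']); print(q['tcp_pos'],q['finger_gap'],q['force'])
L=T.inv().apply((W-q['tcp_pos']).reshape(-1,3)).reshape(W.shape)*1000
m=(L[...,2]<40)&(L[...,2]>-40)
for sg in(-1,1):
    k=m&(sg*L[...,1]>0)&(np.abs(L[...,1])<62)&(abs(L[...,0])<25); P=L[k]; print(sg,len(P),P.min(0).round(),P.max(0).round()); 
    for z in range(-40,40,5):
        Q=P[(P[:,2]>=z)&(P[:,2]<z+5)]
        if len(Q): print(z,len(Q),'y',Q[:,1].min().round(),Q[:,1].max().round(),'x',Q[:,0].min().round(),Q[:,0].max().round())
E
python3 w.py | head -3
```

```text
[('PlanningError', <class 'station.PlanningError'>), ('tip_extent', 0.025)]
[0.60730944 0.07517886 0.15606861] 1.0008024034647163 [-0.05627824 -0.05367137 -0.07123912]
-1 2240 [-13. -58. -40.] [ 11. -43.  -8.]
-40 476 y -58.0 -43.0 x -12.0 11.0
-35 454 y -58.0 -44.0 x -13.0 11.0
-30 424 y -58.0 -43.0 x -13.0 11.0
-25 359 y -58.0 -44.0 x -12.0 11.0
-20 311 y -57.0 -44.0 x -12.0 11.0
-15 189 y -51.0 -44.0 x -11.0 10.0
-10 27 y -45.0 -44.0 x -11.0 7.0
1 2263 [-12.  40. -40.] [11. 55. -8.]
-40 489 y 41.0 55.0 x -12.0 11.0
-35 455 y 41.0 55.0 x -12.0 11.0
-30 410 y 40.0 55.0 x -12.0 11.0
-25 364 y 41.0 55.0 x -12.0 11.0
-20 311 y 41.0 55.0 x -12.0 11.0
-15 206 y 41.0 53.0 x -12.0 11.0
-10 28 y 41.0 42.0 x -8.0 8.0
wrist 5457 [0.547 0.043 0.084] [0.629 0.102 0.223] [0.6   0.074 0.09 ]
scene 330 [0.565 0.058 0.08 ] [0.641 0.103 0.401] [0.601 0.08  0.087]
top 212 [0.544 0.025 0.083] [0.629 0.079 0.446] [0.598 0.064 0.09 ]
```

```bash
python3 plan.py 601 74.3 53 0
```

```text
t 4.23 tcp [607.5  75.2 156.6] yaw -0.1 F [ 0.7 -0.4 -0.8] gap 1.003 grip 0.0
[-0.0, 0.0, -0.1, -0.9, -6.5, 103.6] final yaw 0.0
```

move_arm([
  [0,0,0,-1,-6.5,40,0],
  [0,0,0,-1,-6.5,60,0],
  [0,0,0,-1,-6.5,80,0],
  [0,0,0,-1,-6.5,100,0],
  [0,0,0,-1,-6.5,103.5,0],
  [0,0,0,-1,-6.5,103.5,0],
  [0,0,0,-1,-6.5,103.5,1],
  [0,0,0,-1,-6.5,103.5,1],
  [0,0,0,-1,-6.5,103.5,1],
  [0,0,0,-1,-6.5,103.5,1],
  [0,0,0,-1,-6.5,103.5,1],
  [0,0,0,-1,-6.5,103.5,1],
])

```text
t: 5.23
tcp_pos: [0.6023, 0.0742, 0.0549]
tool_rot: [0.708, 0.706, 0.001, 0.001]
force: [0.2, -0.1, 6.3]
finger_gap: 0.695
gripper_force: 44.0
```

```bash
python3 plan.py 601 74.3 110 0 589 403.6 110 0
```

```text
t 5.23 tcp [602.3  74.2  54.9] yaw -0.1 F [ 0.2 -0.1  6.3] gap 0.695 grip 44.0
[0.2, 0.0, -0.1, 0.1, -1.2, -55.1] final yaw 0.0
[0.2, 0.0, -0.1, 329.4, -13.8, -55.2] final yaw 0.0
```

move_arm([
  [0,0,0,0,0,-30,1],
  [0,0,0,0,0,-60,1],
  [0,0,0,40,-2,-60,1],
  [0,0,0,80,-4,-60,1],
  [0,0,0,120,-6,-60,1],
  [0,0,0,160,-8,-60,1],
  [0,0,0,200,-10,-60,1],
  [0,0,0,240,-12,-60,1],
  [0,0,0,280,-12,-60,1],
  [0,0,0,310,-12,-60,1],
  [0,0,0,329,-12,-60,1],
  [0,0,0,329,-12,-60,1],
])

```text
t: 6.23
tcp_pos: [0.5883, 0.4081, 0.1128]
tool_rot: [0.706, 0.708, 0.001, -0.001]
force: [0.9, 0.5, -1.8]
finger_gap: 0.691
gripper_force: 44.5
```

```bash
python3 plan.py 590.5 403.6 20 0
```

```text
t 6.23 tcp [588.3 408.1 112.8] yaw 0.2 F [ 0.9  0.5 -1.8] gap 0.691 grip 44.5
[0.0, -0.1, 0.2, -4.8, 2.2, 92.8] final yaw 0.0
```

move_arm([
  [0,0,0,-1,0,30,1],
  [0,0,0,-1,0,60,1],
  [0,0,0,-1,0,75,1],
  [0,0,0,-1,0,85,1],
  [0,0,0,-1,0,91,1],
  [0,0,0,-1,0,91,1],
  [0,0,0,-1,0,91,1],
  [0,0,0,-1,0,91,1],
])

```text
t: 6.9
tcp_pos: [0.5909, 0.4026, 0.0238]
tool_rot: [0.708, 0.706, 0.001, 0.001]
force: [0.4, -0.4, -0.8]
finger_gap: 0.691
gripper_force: 44.4
```

```bash
python3 plan.py 590.5 403.6 20 0
```

```text
t 6.9 tcp [590.9 402.6  23.8] yaw -0.1 F [ 0.4 -0.4 -0.8] gap 0.691 grip 44.4
[0.2, -0.1, -0.1, 1.0, -0.4, 3.8] final yaw 0.0
```

move_arm([
  [0,0,0,0,0,3,1],
  [0,0,0,0,0,5,1],
  [0,0,0,0,0,5,1],
  [0,0,0,0,0,5,0],
  [0,0,0,0,0,5,0],
  [0,0,0,0,0,5,0],
  [0,0,0,0,0,5,0],
  [0,0,0,0,0,-20,0],
  [0,0,0,0,0,-60,0],
  [0,0,0,0,0,-100,0],
  [0,0,0,0,0,-140,0],
  [0,0,0,0,0,-140,0],
])

```text
t: 7.9
tcp_pos: [0.5949, 0.405, 0.1724]
tool_rot: [0.708, 0.707, 0.009, 0.003]
force: [0.4, 0.5, 0.8]
finger_gap: 1.002
gripper_force: 0.0
```

```bash
sed -i 's/^mat.*//' /dev/null; python3 - <<'E'
from m import *
print('----')
v,u=np.nonzero(blue); P=ray(s,u,v,.054); 
k=np.hypot(P[:,0]-.589,P[:,1]-.4036)<.06; print('used',rect(P[k]) if k.any() else None)
E
python3 plan.py 430 -348 200 13.6 430 -348 150 13.6
```

```text
blue 775 [248. 217.] z [0.002 0.051 0.056] xy [0.491  0.0226] [548.8  -7.4] [263.7 218.8] 87.1
blue 103 [382. 178.] z [0.109 0.116 0.12 ] xy [ 0.6062 -0.3318] [ 607.2 -332.7] [24.5 27.5] 45.2
blue 401 [ 96. 185.] z [0.049 0.054 0.058] xy [0.5902 0.4024] [597.2 410.8] [80.1 55.6] 54.3
blue 58 [464. 179.] z [0.076 0.085 0.089] xy [ 0.6125 -0.5471] [ 613.5 -548.1] [17.7 19.3] 80.0
blue 28 [270. 184.] z [0.037 0.04  0.044] xy [ 0.6018 -0.0551] [598.7 -50.7] [72.9 12.8] 41.5
blue 29 [432. 270.] z [0.001 0.007 0.011] xy [ 0.3818 -0.481 ] [ 379.4 -480.7] [68.5  2.4] 9.4
blue 305 [489. 286.] z [0.135 0.164 0.168] xy [ 0.3451 -0.5661] [ 345.2 -572. ] [39.6 36.4] 80.1
blue 35 [439. 307.] z [0.001 0.006 0.012] xy [ 0.2864 -0.4962] [ 288.1 -496.5] [79.3  2.6] 8.5
red 123 [144. 114.] z [0.145 0.15  0.153] xy [0.7516 0.2582] [779.5 277.1] [98.9 27.7] 33.5
red 402 [131. 185.] z [0.05  0.054 0.058] xy [0.5904 0.3105] [590.2 310.6] [57.3 57. ] 64.4
orange 169 [251. 183.] z [0.046 0.05  0.053] xy [ 0.6019 -0.0013] [601.8  -0.8] [27.8 42.4] 79.0
orange 162 [286. 184.] z [0.045 0.05  0.054] xy [ 0.599  
[... 1554 characters left out ...]
9.3
15-60 563 [381. 251.] zmed 0.0382 [ 430.4 -349. ] [ 64.8 102.6] 13.3
15-60 347 [439. 291.] zmed 0.0389 [ 331.  -489.8] [168.9   9. ] 7.1
15-60 423 [245. 395.] zmed 0.0318 [66.2 -0.1] [ 31.8 154.4] 2.7
mat 1523 [257. 143.] zmed 0.0044 [721.3 -13.5] [250.6 108.4] 87.3
mat 232 [107. 199.] zmed 0.0044 [556.1 392. ] [ 54.5 117.6] 23.5
mat 990 [117. 255.] zmed 0.0044 [411.3 355.5] [162.3  99.5] 89.4
----
used (array([590.5, 401.8]), array([57.4, 56.1]), 47.7)
t 7.95 tcp [593.1 404.  168.7] yaw -0.1 F [-0.7  0.5 -0.3] gap 0.998 grip 0.0
[0.7, -0.2, -13.7, -752.1, -161.4, -37.3] final yaw 13.6
[0.7, -0.2, -13.7, -752.4, -162.0, 12.7] final yaw 13.6sed: couldn't edit /dev/null: not a regular file
```

move_arm([
  [0,0,-14,-752,-160,-30,0],
  [0,0,-14,-752,-160,-30,0],
  [0,0,-14,-752,-160,-30,0],
  [0,0,-14,-752,-160,-30,0],
  [0,0,-14,-752,-160,-30,0],
  [0,0,-14,-752,-160,-30,0],
  [0,0,-14,-752,-160,-30,0],
  [0,0,-14,-752,-160,-30,0],
  [0,0,-14,-752,-160,-30,0],
  [0,0,-14,-752,-160,-30,0],
  [0,0,-14,-752,-160,-30,0],
  [0,0,-14,-752,-160,-30,0],
], squeeze=90)

```text
t: 8.95
tcp_pos: [0.4832, -0.0877, 0.1809]
tool_rot: [0.616, 0.787, -0.0, -0.001]
force: [-0.0, -0.7, -0.5]
finger_gap: 1.0
gripper_force: 0.0
```

```bash
python3 plan.py 431.7 -348 160 13.6
```

```text
t 8.95 tcp [483.2 -87.7 180.9] yaw 13.9 F [-0.  -0.7 -0.5] gap 1.0 grip 0.0
[-0.1, -0.1, 0.3, -240.3, -112.5, 20.7] final yaw 13.6
```

move_arm([
  [0,0,0,-240,-112,20,0],
  [0,0,0,-240,-112,20,0],
  [0,0,0,-240,-112,20,0],
  [0,0,0,-240,-112,20,0],
  [0,0,0,-240,-112,20,0],
  [0,0,0,-240,-112,20,0],
  [0,0,0,-240,-112,20,0],
  [0,0,0,-240,-112,20,0],
  [0,0,0,-240,-112,20,0],
  [0,0,0,-240,-112,20,0],
])

```text
t: 9.78
tcp_pos: [0.4331, -0.3443, 0.1609]
tool_rot: [0.616, 0.788, 0.001, -0.002]
force: [0.3, 0.2, 0.1]
finger_gap: 0.995
gripper_force: 0.0
```

```bash
python3 plan.py 431.7 -348 65 13.6; python3 - <<'E'
from h import *
s=snap('wrist'); W=cloud(s); hsv=cv2.cvtColor(s['img'],cv2.COLOR_RGB2HSV); H,S,V=hsv[...,0].astype(int),hsv[...,1],hsv[...,2]
m=(H>45)&(H<80)&(S>120)&(W[...,2]>.094)&(W[...,2]<.11); v,u=np.nonzero(m)
print(cv2.minAreaRect((ray(s,u,v,.101)[:,:2]*1000).astype(np.float32)),len(u))
E
```

```text
t 9.78 tcp [ 433.1 -344.3  160.9] yaw 13.9 F [0.3 0.2 0.1] gap 0.995 grip 0.0
[-0.1, -0.2, 0.3, -3.6, -2.1, 95.9] final yaw 13.6
((427.6165466308594, -352.4223937988281), (19.754701614379883, 60.809810638427734), 13.965113639831543) 2453
```

move_arm([
  [0,0,0,-1,-1,30,0],
  [0,0,0,-1,-1,30,0],
  [0,0,0,-1,-1,30,0],
  [0,0,0,-1,-1,30,0],
])

```text
t: 10.17
tcp_pos: [0.4333, -0.3462, 0.1322]
tool_rot: [0.616, 0.788, 0.0, -0.0]
force: [0.0, -0.4, -0.3]
finger_gap: 0.999
gripper_force: 0.0
```

```bash
python3 - <<'E'
from h import *
s=snap('wrist'); W=cloud(s); hsv=cv2.cvtColor(s['img'],cv2.COLOR_RGB2HSV); H,S,V=hsv[...,0].astype(int),hsv[...,1],hsv[...,2]
m=(H>45)&(H<80)&(S>120)&(W[...,2]>.094)&(W[...,2]<.11); v,u=np.nonzero(m)
r=cv2.minAreaRect((ray(s,u,v,.101)[:,:2]*1000).astype(np.float32)); print(r)
q=readout.sense();print(R.from_quat(q['tool_rot']).inv().apply(np.r_[r[0],101]-q['tcp_pos']*1000))
E
python3 plan.py 430 -349.5 65 13.6
```

```text
((427.5431213378906, -352.31561279296875), (19.589370727539062, 60.529815673828125), 14.127032279968262)
[-3.89815828 -7.15726408 31.60133084]
t 10.22 tcp [ 433.5 -346.8  132.6] yaw 14.0 F [-0.5  0.2 -0.1] gap 1.002 grip 0.0
[0.0, 0.0, 0.4, -1.7, -4.1, 67.6] final yaw 13.6
```

move_arm([
  [0,0,0,-3,-5,0,0],
  [0,0,0,-3,-5,25,0],
  [0,0,0,-3,-5,45,0],
  [0,0,0,-3,-5,60,0],
  [0,0,0,-3,-5,67,0],
  [0,0,0,-3,-5,67,0],
  [0,0,0,-3,-5,67,1],
  [0,0,0,-3,-5,67,1],
  [0,0,0,-3,-5,67,1],
  [0,0,0,-3,-5,67,1],
  [0,0,0,-3,-5,67,1],
  [0,0,0,-3,-5,67,1],
])

```text
t: 11.22
tcp_pos: [0.4292, -0.3519, 0.0655]
tool_rot: [0.616, 0.787, -0.0, 0.001]
force: [0.5, -0.8, 3.5]
finger_gap: 0.222
gripper_force: 88.2
```

move_arm([
  [0,0,0,0,0,-3,1],
  [0,0,0,0,0,-6,1],
  [0,0,0,0,0,-10,1],
  [0,0,0,0,0,-14,1],
  [0,0,0,0,0,-20,1],
  [0,0,0,0,0,-28,1],
  [0,0,0,0,0,-36,1],
  [0,0,0,0,0,-46,1],
  [0,0,0,0,0,-60,1],
  [0,0,0,0,0,-80,1],
  [0,0,0,0,0,-100,1],
  [0,0,0,0,0,-100,1],
])

```text
t: 12.22
tcp_pos: [0.4304, -0.353, 0.1694]
tool_rot: [0.616, 0.787, -0.001, 0.004]
force: [-0.2, -0.9, -1.5]
finger_gap: 0.223
gripper_force: 90.1
```

```bash
cat > lk.py <<'E'
import sys
from h import *
n=sys.argv[1]; a=snap('scene');b=snap('wrist'); c=snap('top')
f=lambda i:cv2.resize(i,(392,294))
cv2.imwrite(f'pics/{n}.png',np.vstack([np.hstack([f(a['img']),f(b['img'])]),np.hstack([f(c['img']),f(c['img'][90:300,130:410])])])[:,:,::-1])
E
python3 plan.py; python3 lk.py l1
```

```text
t 12.22 tcp [ 430.4 -353.   169.4] yaw 13.9 F [-0.2 -0.9 -1.5] gap 0.223 grip 90.1
```

View pics/l1.png

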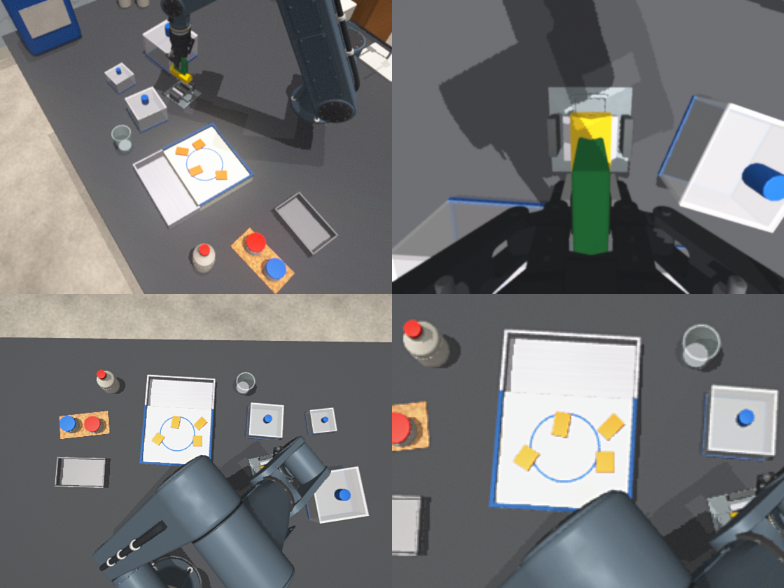

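The scraper is out of its holder, held upright and in line with the fingers. Four chips remain on the plate, and both jars are standing on the mat.

```bash
python3 plan.py 478 -75 140 -2.65
```

```text
t 12.37 tcp [ 428.4 -350.9  164.8] yaw 13.9 F [-0.4 -0.6 -2.9] gap 0.221 grip 90.1
[-0.0, -0.0, 16.5, 255.9, 114.4, 24.9] final yaw -2.7
```

move_arm([
  [0,0,2,32,14,0,1],
  [0,0,4,64,28,0,1],
  [0,0,6,96,43,5,1],
  [0,0,8,128,57,10,1],
  [0,0,10,160,71,15,1],
  [0,0,12,192,86,20,1],
  [0,0,14,220,98,25,1],
  [0,0,16,240,107,25,1],
  [0,0,16.5,256,114.5,25,1],
  [0,0,16.5,256,114.5,25,1],
  [0,0,16.5,256,114.5,25,1],
  [0,0,16.5,256,114.5,25,1],
])

```text
t: 13.37
tcp_pos: [0.4781, -0.0758, 0.139]
tool_rot: [0.723, 0.691, -0.0, -0.0]
force: [0.3, 0.3, -3.0]
finger_gap: 0.22
gripper_force: 89.8
```

```bash
python3 plan.py 478 -75 102 -2.65; python3 - <<'E'
from h import *
s=snap('wrist'); W=cloud(s); hsv=cv2.cvtColor(s['img'],cv2.COLOR_RGB2HSV); H,S,V=hsv[...,0].astype(int),hsv[...,1],hsv[...,2]
q=readout.sense(); L=R.from_quat(q['tool_rot']).inv().apply((W-q['tcp_pos']).reshape(-1,3)).reshape(W.shape)*1000
for nm,m in(('g',(H>45)&(H<80)&(S>120)),('y',(H>22)&(H<34)&(S>120)&(L[...,2]<75))): P=L[m]; print(nm,len(P),np.nanpercentile(P,[1,50,99],axis=0).round(1).tolist())
E
```

```text
t 13.37 tcp [478.1 -75.8 139. ] yaw -2.6 F [ 0.3  0.3 -3. ] gap 0.22 grip 89.8
[-0.1, -0.0, 0.1, 0.7, -0.1, 37.0] final yaw -2.7
g 8153 [[-21.2, -11.0, -37.0], [12.9, -1.3, -35.4], [28.4, 8.2, 19.0]]
y 2742 [[2.3, -17.9, -12.5], [34.4, -1.4, 33.7], [43.2, 14.8, 54.8]]
```

move_arm([
  [0,0,0,0,0,20,1],
  [0,0,0,0,0,33,1],
  [0,0,0,0,0,38,1],
  [0,0,0,0,0,38,1],
  [0,0,0,0,0,38,1],
])

```text
t: 13.83
tcp_pos: [0.4784, -0.0762, 0.1016]
tool_rot: [0.723, 0.69, -0.0, -0.0]
force: [0.6, 0.7, -2.8]
finger_gap: 0.223
gripper_force: 89.7
```

```bash
python3 lk.py l2; python3 plan.py 660.8 -83.5 101 -2.65
```

```text
t 13.98 tcp [479.  -75.9 102.4] yaw -2.6 F [-0.  -0.1 -3.2] gap 0.221 grip 89.7
[0.1, 0.0, 0.0, 0.8, 182.0, 1.6] final yaw -2.7
```

View pics/l2.png

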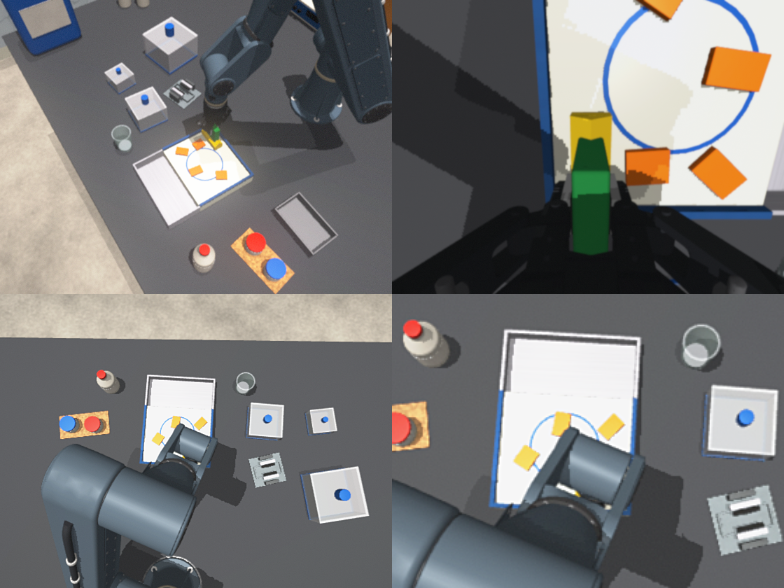

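The foot is just above the plate behind the two right-hand chips. In the wrist view (top right) the foot is at (590,135) and the chips are ahead of it at (648,166) and (718,172).

move_arm([
  [0,0,0,0,8,1,1],
  [0,0,0,0,20,1,1],
  [0,0,0,0,34,1,1],
  [0,0,0,0,48,1,1],
  [0,0,0,0,62,1,1],
  [0,0,0,0,76,1,1],
  [0,0,0,0,90,1,1],
  [0,0,0,0,104,1,1],
  [0,0,0,0,118,1,1],
  [0,0,0,0,130,1,1],
  [0,0,0,0,140,1,1],
  [0,0,0,0,150,1,1],
])

```text
t: 14.98
tcp_pos: [0.6296, -0.0821, 0.101]
tool_rot: [0.723, 0.691, 0.0, 0.0]
force: [0.1, 0.2, -2.6]
finger_gap: 0.22
gripper_force: 89.7
```

move_arm([
  [0,0,0,0,8,0,1],
  [0,0,0,0,16,0,1],
  [0,0,0,0,24,0,1],
  [0,0,0,0,32,0,1],
  [0,0,0,0,34,0,1],
  [0,0,0,0,34,0,1],
  [0,0,0,0,34,0,1],
])

```text
t: 15.57
tcp_pos: [0.6619, -0.0837, 0.1005]
tool_rot: [0.723, 0.691, -0.0, -0.0]
force: [0.1, -0.7, -2.6]
finger_gap: 0.222
gripper_force: 89.8
```

```bash
cat > chips.py <<'E'
from h import *
o=np.array([.5497,-.0063]); a=np.radians(-2.65); M=np.array([[np.cos(a),np.sin(a)],[-np.sin(a),np.cos(a)]])
for n in('top','scene','wrist'):
    s=snap(n); W=cloud(s); hsv=cv2.cvtColor(s['img'],cv2.COLOR_RGB2HSV); H,S,V=hsv[...,0].astype(int),hsv[...,1],hsv[...,2]
    m=(H>8)&(H<21)&(S>150)&(V>70); k,l,st,c=cv2.connectedComponentsWithStats(m.astype(np.uint8))
    for i in range(1,k):
        if st[i,4]<20: continue
        P=W[l==i]; xy=(P[:,:2]-o)@M.T*1000
        if abs(np.median(xy[:,1]))<135: print(n,st[i,4],'st xy',np.median(xy,0).round(),'min',np.nanpercentile(xy,3,axis=0).round(),'max',np.nanpercentile(xy,97,axis=0).round(),'z',np.nanpercentile(P[:,2],[3,97]).round(3))
E
python3 chips.py; python3 plan.py
```

```text
scene 176 st xy [53.  8.] min [33. -6.] max [73. 21.] z [0.043 0.05 ]
scene 176 st xy [-14.  68.] min [-33.  52.] max [ 5. 86.] z [0.044 0.05 ]
t 15.72 tcp [661.6 -83.7 100.6] yaw -2.6 F [ 0.4 -0.3 -2.8] gap 0.222 grip 89.8
```

move_arm([
  [0,0,0,0,0,-20,1],
  [0,0,0,0,0,-40,1],
  [0,0,0,25,-33,-45,1],
  [0,0,0,49,-65,-45,1],
  [0,0,0,74,-98,-45,1],
  [0,0,0,98,-130,-45,1],
  [0,0,0,122,-162,-45,1],
  [0,0,0,138,-184,-45,1],
  [0,0,0,138,-184,-45,1],
  [0,0,0,138,-184,-15,1],
  [0,0,0,138,-184,0,1],
  [0,0,0,138,-184,0,1],
])

```text
t: 16.72
tcp_pos: [0.485, 0.0623, 0.0998]
tool_rot: [0.723, 0.691, -0.0, -0.0]
force: [1.1, -0.4, -1.7]
finger_gap: 0.223
gripper_force: 89.8
```

```bash
python3 plan.py; python3 chips.py
```

```text
t 16.72 tcp [485.   62.3  99.8] yaw -2.6 F [ 1.1 -0.4 -1.7] gap 0.223 grip 89.8
top 156 st xy [132. -79.] min [118. -96.] max [149. -63.] z [0.013 0.034]
scene 159 st xy [53.  8.] min [34. -4.] max [72. 21.] z [0.044 0.051]
scene 179 st xy [-14.  68.] min [-32.  52.] max [ 4. 86.] z [0.043 0.05 ]
```

move_arm([
  [0,0,0,0,8,0,1],
  [0,0,0,0,20,0,1],
  [0,0,0,0,34,0,1],
  [0,0,0,0,48,0,1],
  [0,0,0,0,62,0,1],
  [0,0,0,0,76,0,1],
  [0,0,0,0,90,0,1],
  [0,0,0,0,104,0,1],
  [0,0,0,0,118,0,1],
  [0,0,0,0,130,0,1],
  [0,0,0,0,140,0,1],
  [0,0,0,0,150,0,1],
])

```text
t: 17.87
tcp_pos: [0.6359, 0.0553, 0.1012]
tool_rot: [0.723, 0.691, 0.0, 0.0]
force: [-0.3, 0.2, -2.4]
finger_gap: 0.222
gripper_force: 90.0
```

move_arm([
  [0,0,0,0,8,0,1],
  [0,0,0,0,16,0,1],
  [0,0,0,0,24,0,1],
  [0,0,0,0,32,0,1],
  [0,0,0,0,34,0,1],
  [0,0,0,0,34,0,1],
  [0,0,0,0,34,0,1],
])

```text
t: 18.45
tcp_pos: [0.6726, 0.0536, 0.1042]
tool_rot: [0.723, 0.691, 0.003, 0.003]
force: [0.6, -0.4, 7.4]
finger_gap: 0.222
gripper_force: 91.1
```

move_arm([
  [0,0,0,0,0,-20,1],
  [0,0,0,0,0,-40,1],
  [0,0,0,-10,-33,-45,1],
  [0,0,0,-20,-65,-45,1],
  [0,0,0,-30,-98,-45,1],
  [0,0,0,-40,-130,-45,1],
  [0,0,0,-50,-162,-45,1],
  [0,0,0,-59,-184,-45,1],
  [0,0,0,-59,-184,-45,1],
  [0,0,0,-59,-184,-15,1],
  [0,0,0,-59,-184,0,1],
  [0,0,0,-59,-184,0,1],
])

```text
t: 19.45
tcp_pos: [0.4826, 0.0032, 0.0994]
tool_rot: [0.723, 0.691, -0.0, -0.0]
force: [0.2, -0.8, -2.8]
finger_gap: 0.221
gripper_force: 89.7
```

```bash
python3 plan.py; python3 chips.py
```

```text
t 19.45 tcp [482.6   3.2  99.4] yaw -2.6 F [ 0.2 -0.8 -2.8] gap 0.221 grip 89.7
top 22 st xy [132.  76.] min [131.  66.] max [138.  91.] z [0.025 0.048]
scene 291 st xy [140. -87.] min [ 113. -123.] max [159. -63.] z [0.009 0.029]
scene 158 st xy [79. -6.] min [ 65. -25.] max [93. 14.] z [0.044 0.051]
```

move_arm([
  [0,0,0,-8,14,0,1],
  [0,0,0,-8,28,0,1],
  [0,0,0,-8,44,0,1],
  [0,0,0,-8,60,0,1],
  [0,0,0,-8,74,0,1],
  [0,0,0,-8,86,0,1],
  [0,0,0,-8,98,0,1],
  [0,0,0,-8,110,0,1],
  [0,0,0,-8,121,0,1],
  [0,0,0,-8,132,0,1],
  [0,0,0,-8,142,0,1],
  [0,0,0,-8,152,0,1],
])

```text
t: 20.6
tcp_pos: [0.6344, -0.0112, 0.1017]
tool_rot: [0.723, 0.691, 0.0, 0.0]
force: [0.4, 0.7, -2.1]
finger_gap: 0.221
gripper_force: 90.0
```

move_arm([
  [0,0,0,0,8,0,1],
  [0,0,0,0,16,0,1],
  [0,0,0,0,24,0,1],
  [0,0,0,0,30,0,1],
  [0,0,0,0,30,0,1],
  [0,0,0,0,30,0,1],
])

```text
t: 21.1
tcp_pos: [0.6634, -0.0128, 0.1006]
tool_rot: [0.723, 0.691, -0.0, -0.0]
force: [0.7, 0.1, -2.3]
finger_gap: 0.221
gripper_force: 89.7
```

move_arm([
  [0,0,0,0,0,-20,1],
  [0,0,0,0,0,-40,1],
  [0,0,0,0,-40,-60,1],
  [0,0,0,0,-80,-70,1],
  [0,0,0,0,-120,-70,1],
  [0,0,0,0,-160,-70,1],
  [0,0,0,0,-200,-70,1],
  [0,0,0,0,-200,-70,1],
  [0,0,0,0,-200,-70,1],
])

```text
t: 21.85
tcp_pos: [0.4588, -0.0026, 0.1705]
tool_rot: [0.723, 0.691, -0.001, -0.002]
force: [1.4, -0.4, -1.9]
finger_gap: 0.22
gripper_force: 90.0
```

```bash
python3 plan.py; python3 chips.py; python3 - <<'E'
from h import *
a=snap('scene');c=snap('top')
f=lambda i,k:cv2.resize(i,None,fx=k,fy=k,interpolation=cv2.INTER_CUBIC)
i=f(a['img'][170:330,180:370],2.1);j=f(c['img'][105:255,195:315],2.8)
h=min(i.shape[0],j.shape[0]); cv2.imwrite('pics/l3.png',np.hstack([i[:h],j[:h]])[:,:,::-1])
E
```

```text
t 21.85 tcp [458.8  -2.6 170.5] yaw -2.6 F [ 1.4 -0.4 -1.9] gap 0.22 grip 90.0
top 30 st xy [135.  77.] min [133.  66.] max [138.  93.] z [0.02  0.046]
scene 170 st xy [151.  -9.] min [139. -30.] max [164.  11.] z [0.008 0.017]
scene 42 st xy [141.  82.] min [137.  68.] max [144.  96.] z [0.039 0.046]
```

View pics/l3.png

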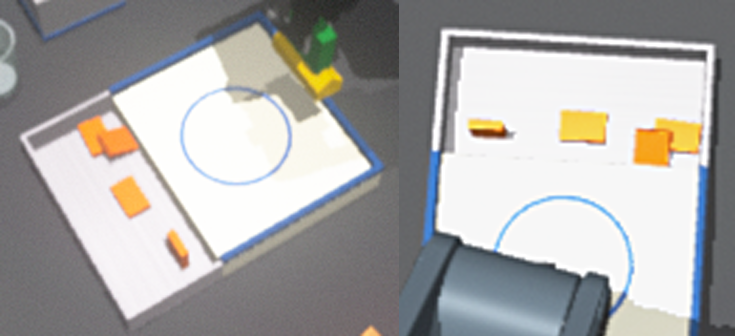

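All four chips are in the tray: two overlapping on the right, one in the middle, and one standing on edge at the left. The plate is clear.

```bash
python3 plan.py 412.8 350 150 -1
```

```text
t 22.1 tcp [465.5  -4.1 171. ] yaw -2.6 F [ 0.3 -0.9 -2.5] gap 0.221 grip 90.0
[0.1, 0.0, -1.6, 351.4, -68.8, 20.7] final yaw -1.0
```

move_arm([
  [0,0,-1.6,39,-7,0,1],
  [0,0,-1.6,78,-15,0,1],
  [0,0,-1.6,117,-23,5,1],
  [0,0,-1.6,156,-31,10,1],
  [0,0,-1.6,195,-38,15,1],
  [0,0,-1.6,234,-46,20,1],
  [0,0,-1.6,273,-54,20,1],
  [0,0,-1.6,312,-62,20,1],
  [0,0,-1.6,340,-67,20,1],
  [0,0,-1.6,351,-69,20,1],
  [0,0,-1.6,351,-69,20,1],
  [0,0,-1.6,351,-69,20,1],
])

```text
t: 23.1
tcp_pos: [0.4109, 0.3504, 0.1503]
tool_rot: [0.713, 0.702, -0.0, 0.0]
force: [-0.5, 0.2, -2.6]
finger_gap: 0.223
gripper_force: 89.9
```

```bash
python3 plan.py 412.8 350 68 -1
```

```text
t 23.1 tcp [410.9 350.4 150.3] yaw -0.9 F [-0.5  0.2 -2.6] gap 0.223 grip 89.9
[-0.0, 0.1, 0.1, -0.3, 1.9, 82.3] final yaw -1.0
```

move_arm([
  [0,0,0,0,1,30,1],
  [0,0,0,0,1,60,1],
  [0,0,0,0,1,74,1],
  [0,0,0,0,1,80,1],
  [0,0,0,0,1,83,1],
  [0,0,0,0,1,85,1],
  [0,0,0,0,1,86,1],
  [0,0,0,0,1,86,1],
])

```text
t: 23.77
tcp_pos: [0.4126, 0.3501, 0.0655]
tool_rot: [0.713, 0.701, 0.001, 0.0]
force: [1.1, -0.1, -2.0]
finger_gap: 0.225
gripper_force: 89.8
```

move_arm([
  [0,0,0,0,0,1.5,1],
  [0,0,0,0,0,1.5,1],
  [0,0,0,0,0,1.5,0],
  [0,0,0,0,0,1.5,0],
  [0,0,0,0,0,1.5,0],
  [0,0,0,0,0,1.5,0],
  [0,0,0,0,0,1.5,0],
  [0,0,0,0,0,-30,0],
  [0,0,0,0,0,-70,0],
  [0,0,0,0,0,-100,0],
  [0,0,0,0,0,-100,0],
  [0,0,0,0,0,-100,0],
], squeeze=45)

```text
t: 24.77
tcp_pos: [0.4129, 0.3507, 0.1666]
tool_rot: [0.713, 0.701, 0.002, 0.001]
force: [0.3, -0.1, -0.4]
finger_gap: 0.999
gripper_force: 0.0
```

```bash
cat > q.py <<'E'
import io,contextlib
with contextlib.redirect_stdout(io.StringIO()):
    from m import *
def rr(m,z):
    v,u=np.nonzero(m); return rect(ray(s,u,v,z))
for nm,mk,z in(('used',blue,.054),('jar',red,.054),('grip',green,.1),('jarp',red,.09),('knob',blue,.118)):
    for k,a,c in comps(mk&(abs(W[...,2]-z)<.012),60): print(nm,a,c.round(),rr(k,z))
E
python3 q.py; python3 plan.py 591.8 310.8 140 0
```

```text
used 719 [244. 218.] (array([548.5,  -6.1]), array([259.3, 217.8]), 87.3)
used 402 [ 96. 185.] (array([591.1, 401.3]), array([57.4, 57.8]), 48.0)
jar 392 [131. 185.] (array([589.7, 310.9]), array([55.6, 57.8]), 0.8)
grip 185 [105. 253.] (array([413.6, 348.9]), array([17.2, 61.7]), 0.8)
knob 98 [382. 178.] (array([ 606.6, -332. ]), array([24.5, 26.9]), 44.5)
t 24.82 tcp [411.7 350.  165.1] yaw -1.0 F [-0.1  0.5 -0.4] gap 0.995 grip 0.0
[0.0, -0.0, -1.0, -36.1, 180.8, 25.2] final yaw 0.0
```

move_arm([
  [0,0,-1,-7,36,25,0],
  [0,0,-1,-14,72,25,0],
  [0,0,-1,-22,108,25,0],
  [0,0,-1,-29,144,25,0],
  [0,0,-1,-36,170,25,0],
  [0,0,-1,-36,180,25,0],
  [0,0,-1,-36,180,25,0],
  [0,0,-1,-36,180,25,0],
  [0,0,-1,-36,180,25,0],
])

```text
t: 25.57
tcp_pos: [0.5882, 0.3112, 0.1383]
tool_rot: [0.707, 0.707, -0.002, -0.001]
force: [-0.0, 0.1, 0.5]
finger_gap: 0.999
gripper_force: 0.0
```

```bash
python3 plan.py 591 311 20 0; python3 - <<'E'
from h import *
s=snap('wrist'); W=cloud(s); hsv=cv2.cvtColor(s['img'],cv2.COLOR_RGB2HSV); H,S,V=hsv[...,0].astype(int),hsv[...,1],hsv[...,2]
m=((H<6)|(H>174))&(S>150)&(V>60)&(W[...,2]>.045)&(W[...,2]<.065); v,u=np.nonzero(m)
print(cv2.minEnclosingCircle((ray(s,u,v,.054)[:,:2]*1000).astype(np.float32)),len(u))
E
```

```text
t 25.57 tcp [588.2 311.2 138.3] yaw 0.0 F [-0.   0.1  0.5] gap 0.999 grip 0.0
[-0.3, 0.1, 0.0, -0.0, 3.3, 118.3] final yaw 0.0
((588.294677734375, 308.31573486328125), 30.06430435180664) 4772
```

move_arm([
  [0,0,0,-1.5,1.5,30,0],
  [0,0,0,-1.5,1.5,60,0],
  [0,0,0,-1.5,1.5,85,0],
  [0,0,0,-1.5,1.5,105,0],
  [0,0,0,-1.5,1.5,117,0],
  [0,0,0,-1.5,1.5,117,0],
  [0,0,0,-1.5,1.5,117,1],
  [0,0,0,-1.5,1.5,117,1],
  [0,0,0,-1.5,1.5,117,1],
  [0,0,0,-1.5,1.5,117,1],
  [0,0,0,-1.5,1.5,117,1],
  [0,0,0,-1.5,1.5,117,1],
])

```text
t: 26.62
tcp_pos: [0.5937, 0.31, 0.0247]
tool_rot: [0.707, 0.707, 0.002, 0.001]
force: [-0.8, 0.6, 6.3]
finger_gap: 0.685
gripper_force: 49.5
```

move_arm([
  [0,0,0,0,0,-30,1],
  [0,0,0,0,0,-65,1],
  [0,0,0,0,0,-100,1],
  [0,0,0,0,0,-110,1],
  [0,0,0,0,0,-110,1],
])

```text
t: 27.03
tcp_pos: [0.5951, 0.3101, 0.1367]
tool_rot: [0.707, 0.707, 0.004, 0.002]
force: [-0.2, 0.4, -2.2]
finger_gap: 0.693
gripper_force: 49.7
```

```bash
python3 plan.py 560.5 -6.5 130 0
```

```text
t 27.03 tcp [595.1 310.1 136.7] yaw -0.0 F [-0.2  0.4 -2.2] gap 0.693 grip 49.7
[0.5, -0.1, -0.0, -316.7, -34.6, 5.6] final yaw 0.0
```

move_arm([
  [0,0,0,-38,-4,0,1],
  [0,0,0,-76,-8,0,1],
  [0,0,0,-114,-12,0,1],
  [0,0,0,-152,-16,0,1],
  [0,0,0,-190,-20,0,1],
  [0,0,0,-228,-24,0,1],
  [0,0,0,-266,-28,0,1],
  [0,0,0,-295,-31,0,1],
  [0,0,0,-310,-33,0,1],
  [0,0,0,-317,-33,0,1],
  [0,0,0,-317,-33,0,1],
  [0,0,0,-317,-33,0,1],
])

```text
t: 28.03
tcp_pos: [0.5589, -0.0071, 0.1316]
tool_rot: [0.707, 0.707, -0.0, -0.001]
force: [0.8, -1.0, -2.2]
finger_gap: 0.687
gripper_force: 49.7
```

move_arm([
  [0,0,0,0,0,25,1],
  [0,0,0,0,0,50,1],
  [0,0,0,0,0,60,1],
  [0,0,0,0,0,67,1],
  [0,0,0,0,0,68,1],
  [0,0,0,0,0,68,1],
  [0,0,0,0,0,68,1],
  [0,0,0,0,0,68,1],
])

```text
t: 28.7
tcp_pos: [0.5604, -0.0076, 0.0658]
tool_rot: [0.707, 0.707, 0.001, 0.001]
force: [-0.0, -0.1, -1.4]
finger_gap: 0.687
gripper_force: 49.7
```

```bash
python3 plan.py 560.5 -6.5 61 0
```

```text
t 28.7 tcp [560.4  -7.6  65.8] yaw 0.0 F [-0.  -0.1 -1.4] gap 0.687 grip 49.7
[0.1, 0.0, 0.0, 1.1, 0.0, 4.8] final yaw 0.0
```

Now I'll lower it until it touches.

move_arm([
  [0,0,0,0,0,1.5,1],
  [0,0,0,0,0,3,1],
  [0,0,0,0,0,4.5,1],
  [0,0,0,0,0,5.5,1],
  [0,0,0,0,0,5.5,1],
])

```text
t: 29.12
tcp_pos: [0.5598, -0.0077, 0.0606]
tool_rot: [0.707, 0.707, 0.0, 0.0]
force: [-1.7, 1.2, 8.8]
finger_gap: 0.69
gripper_force: 50.7
```

move_arm([
  [0,0,0,0,0,-0.5,0],
  [0,0,0,0,0,-0.5,0],
  [0,0,0,0,0,-0.5,0],
  [0,0,0,0,0,-0.5,0],
  [0,0,0,0,0,-30,0],
  [0,0,0,0,0,-70,0],
  [0,0,0,0,0,-110,0],
  [0,0,0,0,0,-130,0],
  [0,0,0,0,0,-130,0],
  [0,0,0,0,0,-130,0],
], squeeze=70)

```text
t: 29.95
tcp_pos: [0.5602, -0.0077, 0.1904]
tool_rot: [0.707, 0.707, 0.001, 0.001]
force: [-1.2, 0.5, 0.4]
finger_gap: 0.998
gripper_force: 0.0
```

```bash
python3 q.py; python3 plan.py 607.5 -332 190 -4
```

```text
used 303 [289. 222.] (array([ 514.3, -113.3]), array([114.7, 254. ]), 55.4)
used 400 [ 96. 185.] (array([591.1, 401.3]), array([57.4, 57.8]), 48.0)
grip 184 [105. 253.] (array([413.6, 348.1]), array([17.2, 60. ]), 0.8)
knob 98 [394. 171.] (array([ 624. , -362.7]), array([25.3, 27.5]), 0.8)
t 30.0 tcp [559.   -7.5 188.9] yaw -0.0 F [-0.3  0.2 -0.6] gap 1.007 grip 0.0
[-0.0, -0.0, 4.0, -324.5, 48.6, -1.2] final yaw -4.0
```

The cover has been knocked aside, so I'll measure it again and check the jar once the arm is out of the way.

move_arm([
  [0,0,4,-40,8,0,0],
  [0,0,4,-80,16,0,0],
  [0,0,4,-120,24,0,0],
  [0,0,4,-160,32,0,0],
  [0,0,4,-200,40,0,0],
  [0,0,4,-240,48,0,0],
  [0,0,4,-280,56,0,0],
  [0,0,4,-320,62,0,0],
  [0,0,4,-340,66,0,0],
  [0,0,4,-354,66,0,0],
  [0,0,4,-354,66,0,0],
  [0,0,4,-354,66,0,0],
])

```text
t: 31.0
tcp_pos: [0.6243, -0.3605, 0.1869]
tool_rot: [0.732, 0.682, -0.0, -0.002]
force: [-0.1, 0.7, 0.4]
finger_gap: 0.995
gripper_force: 0.0
```

```bash
python3 q.py; python3 - <<'E'
from h import *
for n in('wrist','scene'):
    s=snap(n); W=cloud(s); hsv=cv2.cvtColor(s['img'],cv2.COLOR_RGB2HSV); H,S,V=hsv[...,0].astype(int),hsv[...,1],hsv[...,2]
    m=(H>100)&(H<125)&(S>120)&(V>50)&(W[...,2]>.112)&(W[...,2]<.124)&(W[...,1]<-.3)&(W[...,1]>-.45); v,u=np.nonzero(m)
    if len(u): print(n,'knob',cv2.minEnclosingCircle((ray(s,u,v,.118)[:,:2]*1000).astype(np.float32)),len(u))
    m=(W[...,2]>.08)&(W[...,2]<.089)&(W[...,1]<-.25)&(W[...,1]>-.5)&(W[...,0]>.5); v,u=np.nonzero(m)
    print(n,'top',cv2.minAreaRect((ray(s,u,v,.085)[:,:2]*1000).astype(np.float32)),len(u))
E
python3 plan.py 624 -362.7 160 -4; python3 lk.py l4
```

```text
used 283 [204. 200.] (array([555.2, 118.3]), array([ 10.3, 216.1]), 87.4)
used 62 [302. 179.] (array([ 611.8, -136.2]), array([ 6.7, 77.3]), 85.6)
used 396 [ 96. 185.] (array([590.5, 401.8]), array([57.4, 56.1]), 47.7)
grip 186 [105. 253.] (array([413.6, 348.1]), array([17.2, 60. ]), 0.8)
wrist knob ((623.2366943359375, -366.2383728027344), 13.789941787719727) 1072
wrist top ((673.1002807617188, -337.1650695800781), (188.78073120117188, 215.67794799804688), 86.25226593017578) 21228
scene knob ((627.1025390625, -359.1040954589844), 12.880509376525879) 48
scene top ((674.3237915039062, -335.9231872558594), (181.40789794921875, 211.7041015625), 86.54841613769531) 1252
t 31.15 tcp [ 625.2 -359.1  188.6] yaw -3.9 F [-0.5  0.7 -0.1] gap 1.0 grip 0.0
[-0.1, -0.1, 0.1, -3.7, -0.9, 28.6] final yaw -4.0
```

View pics/l4.png

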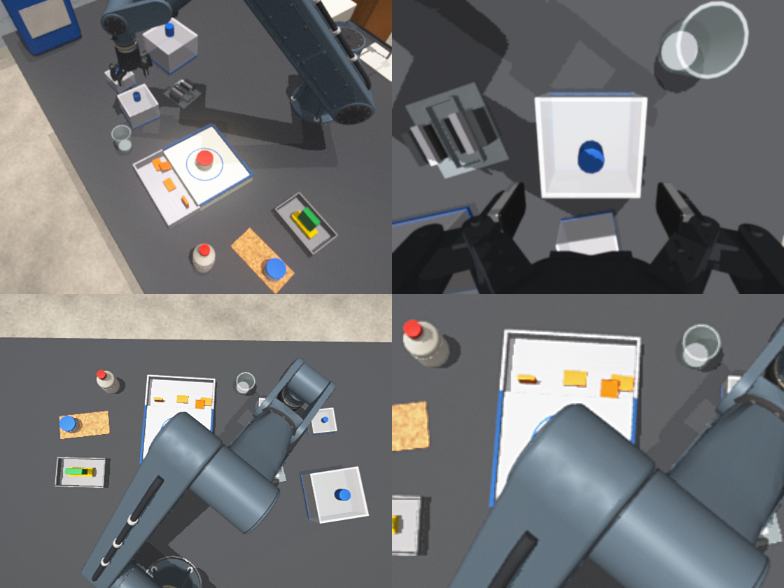

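The red jar is standing inside the ring, the scraper is upright in the rinse tray and the chips are in the catch tray. The cover is below the gripper, with its knob at (591,157) in the wrist panel.

move_arm([
  [0,0,0,-4,0,25,0],
  [0,0,0,-4,0,50,0],
  [0,0,0,-4,0,70,0],
  [0,0,0,-4,0,85,0],
  [0,0,0,-4,0,93,0],
  [0,0,0,-4,0,93,0],
  [0,0,0,-4,0,93,1],
  [0,0,0,-4,0,93,1],
  [0,0,0,-4,0,93,1],
  [0,0,0,-4,0,93,1],
  [0,0,0,-4,0,93,1],
  [0,0,0,-4,0,93,1],
])

```text
t: 32.3
tcp_pos: [0.6258, -0.3661, 0.0976]
tool_rot: [0.731, 0.682, 0.0, 0.001]
force: [-0.5, 0.1, 4.7]
finger_gap: 0.302
gripper_force: 69.4
```

```bash
python3 plan.py
```

```text
t 32.3 tcp [ 625.8 -366.1   97.6] yaw -4.0 F [-0.5  0.1  4.7] gap 0.302 grip 69.4
```

move_arm([
  [0,0,0,0,0,-20,1],
  [0,0,0,0,0,-50,1],
  [0,0,0,0,0,-80,1],
  [0,0,0,0,0,-110,1],
  [0,0,0,0,0,-130,1],
  [0,0,0,0,0,-135,1],
  [0,0,0,0,0,-135,1],
  [0,0,0,0,0,-135,1],
])

```text
t: 32.97
tcp_pos: [0.6243, -0.3649, 0.2296]
tool_rot: [0.731, 0.682, -0.0, -0.001]
force: [-0.5, 0.3, -3.1]
finger_gap: 0.306
gripper_force: 69.2
```

```bash
python3 plan.py 560.5 -8 232 -4; python3 - <<'E'
from h import *
s=snap('top'); W=cloud(s); hsv=cv2.cvtColor(s['img'],cv2.COLOR_RGB2HSV); H,S,V=hsv[...,0].astype(int),hsv[...,1],hsv[...,2]
m=((H<6)|(H>174))&(S>150)&(V>80)&(abs(W[...,2]-.09)<.012); v,u=np.nonzero(m)
if len(u): print(cv2.minEnclosingCircle((ray(s,u,v,.09)[:,:2]*1000).astype(np.float32)),len(u))
s=snap('wrist'); W=cloud(s); q=readout.sense(); L=R.from_quat(q['tool_rot']).inv().apply((W-q['tcp_pos']).reshape(-1,3)).reshape(W.shape)*1000
m=(abs(L[...,2]-12)<5)&(abs(L[...,0])<90); P=L[m]; print(len(P),np.nanpercentile(P,[.5,99.5],axis=0).round(1) if len(P) else '')
s=snap('scene'); W=cloud(s); hsv=cv2.cvtColor(s['img'],cv2.COLOR_RGB2HSV); H,S,V=hsv[...,0].astype(int),hsv[...,1],hsv[...,2]
m=((H<6)|(H>174))&(S>150)&(V>80)&(abs(W[...,2]-.09)<.012); v,u=np.nonzero(m)
if len(u): print('scene jar',cv2.minEnclosingCircle((ray(s,u,v,.09)[:,:2]*1000).astype(np.float32)),len(u))
E
```

```text
t 32.97 tcp [ 624.3 -364.9  229.6] yaw -4.0 F [-0.5  0.3 -3.1] gap 0.306 grip 69.2
[-0.1, -0.1, -0.0, 351.6, -88.7, -1.6] final yaw -4.0
33810 [[-60.7 -60.8  10.1]
 [ 57.6  58.   13.6]]
scene jar ((636.9019775390625, 105.40164947509766), 162.22613525390625) 365
```

move_arm([
  [0,0,0,35,-9,0,1],
  [0,0,0,70,-18,0,1],
  [0,0,0,105,-27,0,1],
  [0,0,0,140,-36,0,1],
  [0,0,0,175,-45,0,1],
  [0,0,0,210,-54,0,1],
  [0,0,0,240,-61,0,1],
  [0,0,0,265,-67,0,1],
  [0,0,0,270,-68,0,1],
  [0,0,0,270,-68,0,1],
  [0,0,0,270,-68,0,1],
])

```text
t: 34.03
tcp_pos: [0.5764, -0.0918, 0.2305]
tool_rot: [0.731, 0.682, -0.0, -0.0]
force: [0.5, -0.7, -1.7]
finger_gap: 0.303
gripper_force: 69.3
```

```bash
python3 - <<'E'
from h import *
for n in('scene','top'):
    s=snap(n); W=cloud(s); hsv=cv2.cvtColor(s['img'],cv2.COLOR_RGB2HSV); H,S,V=hsv[...,0].astype(int),hsv[...,1],hsv[...,2]
    m=((H<6)|(H>174))&(S>150)&(V>80)&(W[...,2]>.03)&(W[...,2]<.1); k,l,st,c=cv2.connectedComponentsWithStats(m.astype(np.uint8))
    for i in range(1,k):
        if st[i,4]>60:
            v,u=np.nonzero(l==i); print(n,st[i,4],c[i],np.nanmedian(W[l==i],0).round(3),cv2.minEnclosingCircle((ray(s,u,v,.09)[:,:2]*1000).astype(np.float32)))
E
python3 plan.py 560.5 -8 230 -4
```

```text
scene 372 [291.88709677 225.02956989] [ 0.562 -0.008  0.087] ((562.644287109375, -6.911005020141602), 28.33289909362793)
t 34.13 tcp [576.7 -92.9 230.8] yaw -4.1 F [ 0.6 -0.1 -2.2] gap 0.304 grip 69.3
[0.0, 0.0, -0.1, 83.5, -22.2, 0.7] final yaw -4.0
```

move_arm([
  [0,0,0,30,-7,0,1],
  [0,0,0,60,-14,0,1],
  [0,0,0,78,-19,0,1],
  [0,0,0,85,-20,0,1],
  [0,0,0,85,-20,0,1],
  [0,0,0,85,-20,0,1],
  [0,0,0,85,-20,15,1],
  [0,0,0,85,-20,35,1],
  [0,0,0,85,-20,55,1],
  [0,0,0,85,-20,75,1],
  [0,0,0,85,-20,86,1],
  [0,0,0,85,-20,86,1],
])

```text
t: 35.13
tcp_pos: [0.5611, -0.0066, 0.1426]
tool_rot: [0.732, 0.681, -0.002, -0.002]
force: [0.2, -0.0, -1.9]
finger_gap: 0.305
gripper_force: 69.4
```

```bash
python3 plan.py 562.5 -6.5 138 -4
```

```text
t 35.13 tcp [561.1  -6.6 142.6] yaw -4.1 F [ 0.2 -0.  -1.9] gap 0.305 grip 69.4
[-0.3, -0.0, -0.1, 0.2, 1.4, 4.6] final yaw -4.0
```

move_arm([
  [0,0,0,0,0,2,1],
  [0,0,0,0,0,4,1],
  [0,0,0,0,0,6,1],
  [0,0,0,0,0,7,1],
  [0,0,0,0,0,7,1],
])

```text
t: 35.55
tcp_pos: [0.5626, -0.0053, 0.1387]
tool_rot: [0.731, 0.682, 0.0, 0.0]
force: [0.6, 0.1, -1.3]
finger_gap: 0.303
gripper_force: 69.4
```

move_arm([
  [0,0,0,0,0,1,1],
  [0,0,0,0,0,2,1],
  [0,0,0,0,0,2.5,1],
  [0,0,0,0,0,2.5,1],
  [0,0,0,0,0,2.5,1],
])

```text
t: 35.97
tcp_pos: [0.5625, -0.0052, 0.1375]
tool_rot: [0.731, 0.682, 0.0, 0.001]
force: [-2.6, 0.9, 8.1]
finger_gap: 0.3
gripper_force: 70.4
```

It has touched down, so I'll release and retreat.

move_arm([
  [0,0,0,0,0,-1,1],
  [0,0,0,0,0,-1,0],
  [0,0,0,0,0,-1,0],
  [0,0,0,0,0,-1,0],
  [0,0,0,0,0,-1,0],
  [0,0,0,0,0,-1,0],
  [0,0,0,0,0,-30,0],
  [0,0,0,0,0,-60,0],
  [0,0,0,-40,-20,-80,0],
  [0,0,0,-80,-40,-80,0],
  [0,0,0,-120,-60,-80,0],
  [0,0,0,-150,-80,-80,0],
])

```text
t: 36.97
tcp_pos: [0.4762, -0.1451, 0.2165]
tool_rot: [0.731, 0.683, 0.0, 0.002]
force: [-0.2, -0.9, -0.1]
finger_gap: 1.003
gripper_force: 0.0
```

move_arm([
  [0,0,0,-40,-10,0,0],
  [0,0,0,-80,-20,0,0],
  [0,0,0,-100,-20,0,0],
  [0,0,0,-100,-20,0,0],
  [0,0,0,-100,-20,0,0],
  [0,0,0,-100,-20,0,0],
])

```text
t: 37.47
tcp_pos: [0.4489, -0.2411, 0.2154]
tool_rot: [0.731, 0.682, 0.0, -0.001]
force: [-0.5, 0.5, 0.7]
finger_gap: 0.996
gripper_force: 0.0
```

```bash
python3 lk.py l5; python3 q.py; python3 chips.py; python3 plan.py; python3 - <<'E'
from h import *
s=snap('top'); W=cloud(s); m=(abs(W[...,2]-.125)<.006)&(np.hypot(W[...,0]-.56,W[...,1]+.007)<.11); print(m.sum(),cv2.minAreaRect((W[m][:,:2]*1000).astype(np.float32)),np.nanmedian(W[m],0),np.linalg.lstsq(np.c_[W[m][:,:2],np.ones(m.sum())],W[m][:,2],rcond=None)[0])
E
```

```text
used 373 [208. 210.] (array([552.5,  77.1]), array([ 92.8, 217.8]), 87.4)
used 342 [284. 225.] (array([ 506.8, -103.3]), array([129.7, 268. ]), 50.6)
used 402 [ 96. 185.] (array([591.1, 401.3]), array([57.4, 57.8]), 48.0)
grip 184 [105. 253.] (array([413.6, 348.2]), array([17.2, 59.8]), 0.8)
top 30 st xy [135.  77.] min [134.  66.] max [137.  92.] z [0.019 0.047]
top 163 st xy [133. -80.] min [117. -97.] max [149. -63.] z [0.013 0.033]
t 37.82 tcp [ 449.5 -241.   215.7] yaw -3.9 F [ 0.2 -0.8  0.4] gap 1.002 grip 0.0
2218 ((563.1165771484375, -3.1135940551757812), (120.52433013916016, 120.81383514404297), 86.23300170898438) [ 0.56081147 -0.00383801  0.12487256] [-0.00094331  0.00090162  0.12533705]
```

View pics/l5.png

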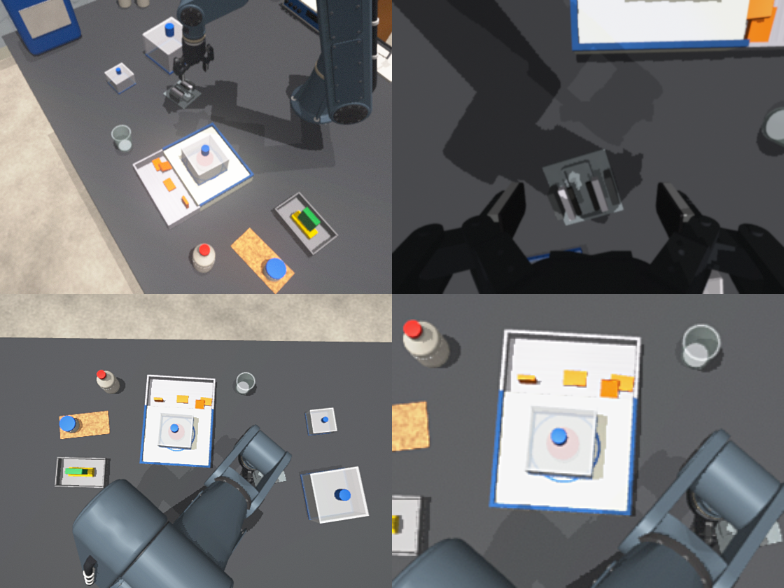

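The cover sits flat over the red jar (top at z = 125 mm, no tilt). The chips are in the catch tray, the scraper is in the rinse tray, the blue jar is on the mat, and the bottle and beaker look undisturbed.

```bash
python3 -c "
from station import order
print(order.sign_off())"
```

```text
the job is handed in; nothing more can be done
None
```

I completed every step and handed the job in at about 38 s of the 192 s allowed; the sign-off gave no verdict. My first grasp missed and nudged the blue-capped jar about 7 mm, and one chip stands on edge in the catch tray.

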